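# Shake the hazelnuts out of the chestnut pan

### The arm

A 6-joint arm with a two-finger parallel gripper is mounted at the origin on a cart in front of the work surface, level with it; the furniture and walls round the work are solid. World frame = base frame: x ahead of the robot, y to its left, z up, the work surface at z = 0. Lengths are in m, angles in rad, forces in N, time in s.
With the tool pointing down it reaches from about 0.35 to 0.85 m from the base axis. Payload 8.1 kg.
Tool frame: the origin (TCP) lies between the finger pads; the fingertips stand r.tips_ahead ahead of it and the grasp point (between the pads) lies 8 mm behind it (r.tips_ahead is the distance from the TCP to the fingertips, in m); z points along the fingers, y is the line along which they close (so a half turn about z gives the same grasp; the last joint's range is limited). The gripper opens to 85 mm and grips with 20 to 120 N. Pads are 22 mm wide; open, the fingers measure 114 mm over their backs; the gripper's body (76 mm by 85 mm) begins 54 mm behind the grasp point. The pads swing forward as they close: fully open they stand 13 mm farther back than shut.
Start: joints at [1.174, 0.13, 1.488, -0, 1.523, -0.085], TCP at [0.184, 0.571, 0.242] pointing down, gripper open.
Joint ranges: [-2.96, 2.96], [-0.89, 2.26], [0.02, 2.5], [-1.34, 4.48], [0, 2.73], [-2.66, 2.66]. Speed limits (rad/s): [2.39, 2.39, 2.79, 3.14, 3.14, 3.14].

### API

Orientations are given as a 3x3 rotation matrix whose columns are the frame's x, y, z axes.
In Python, from workcell import r, effector, solve_ik, telemetry, eyes, finder gives the robot as it stands. Calls block until the motion is done:
- r.move_ptp(position, orientation): joint-space move of the TCP to a pose.
- r.line_to(position, frame=None, feed=0.15, force_limit=None): straight line of the TCP; frame=None keeps the orientation; feed is the mean speed in m/s. With force_limit (N) it stops when the force on the tool has changed by that much, and returns True; else False.
- r.goto_joints(angles): joint-space move.
- effector.let_go() and effector.close(): open the fingers fully, or close them until they stop; the grip force is fixed at half the most.
- r.dwell(seconds).
- solve_ik(position, orientation): joint angles nearest the present ones, or None.
- telemetry.observe(): the state.
- eyes.get_image(name): name is "side" or "top" or "wrist"; returns the picture (420x560x3 uint8, red, green, blue); there is no depth.
- eyes.camera_model(name): a dict with "fx", "fy", "cx", "cy" (pixels), "k1" (the pictures are not rectified: a ray, as slopes to the right and down, at radius r is drawn at 1 + k1 r^2 times it, then the intrinsics apply), "pose" (4x4, takes a point from camera to world coordinates). Camera axes: x right, y up, looking along -z (the intrinsics and any distortion apply to the point x, -y, -z); pixel columns grow to the right and rows downward; lengths in m; the calibration is good to about 2 mm. A picture is of the moment at which its call begins: read the wrist's pose just before it. camera_model takes no time and is no camera call; for the wrist camera it gives the pose at the moment of the call.
A pose or a line that the arm cannot do raises r.MotionError and nothing moves.
- r.close_job(): hands the job in; it is judged then, once.
Trained networks look in the newest picture that a camera, given by its name, has taken for a name from the list of things; names that differ only in an ending like _2 or _b are one class to them, and where a whole thing is asked for, a point or a joint stands for the part that bears it (a point fixed in the world has none). Each returns a list of dicts, best first, with "confidence" (0 to 1); they miss things now and then, are a little off and sometimes report something else, mostly with a low value. They report only what shows in the picture. A call takes as long as a camera call.
- finder.trace(camera, label): "pixels" (420x560 bool, what is visible of it) and "box" ([left, top, right, bottom] in pixels, round what is visible of it).
The state is a dict: "time": time; "joints": joint angles; "qd": joint speeds; "joint_efforts": joint torques, N m; "tcp_pos": TCP position; "tcp_rot": TCP orientation; "force": force on the tool from outside, world axes, zero at the start; "ft_torque": the same for the moment, N m; "opening": finger opening in m; "finger_force": force on a finger pad.
Only numpy, scipy, OpenCV 4.12 (cv2) and the standard library are available. Lean on these libraries where they do the work, as an engineer would, in place of code of your own. Each camera call takes 0.05 s, during which the arm holds its last target. There are 200 camera calls.

### The job

Hazelnuts have got mixed in with the chestnuts in the perforated chestnut pan on the cooktop. Pick the pan up by its handle, carry it level and smoothly to just above the green bowl and shake it from side to side until every hazelnut has dropped through the holes into the bowl, then set the pan down flat in the middle of the round black trivet with all the chestnuts still in it. Do not tip the pan, do not touch the nuts, let no nut fall anywhere else, and leave the bowl and the other things where they stand.

Things in the scene. Friction and masses are not known exactly. Their poses are not given: they have to be found in the camera images.
- pan: Round dark steel chestnut pan with a straight wooden handle; loose, 0.34 kg empty. Origin: centre of its underside; z up; +x from the handle through the pan's centre (the handle sticks out towards -x). Stands on a foot ring of radius 66 mm, 8 mm high; body radius 76 mm at the floor, 84 mm at the rim, rim 47 mm above the origin. Starts on the glass cooktop, which is 6.5 mm higher than the worktop.
- pan_floor (a point): Centre of the pan's floor, top face (12 mm above the underside; the floor is 4 mm thick; axes as the pan's). Inside radius 73 mm. 12 round through-holes of 22 mm diameter on a 32 mm square grid, at x, y = (+-16, +-16), (+-48, +-16), (+-16, +-48) mm; solid between them and out to the wall.
- pan_handle (a point): Where to grip: middle of the handle, 114 mm from the pan's centre towards -x, 38 mm above its underside. The handle is a straight bar 14 mm wide (pan's y), 20 mm high (28 to 48 mm above the underside), from 96 to 220 mm from the pan's centre. The loaded pan's weight hangs 60 to 80 mm in front of this point (about 0.3 N m): 60 N of grip holds it level, also while shaking.
- bowl: Green round bowl, pale inside, empty, loose, 0.45 kg, 200 mm outside diameter at the rim, 102 mm high, inside floor 11 mm above its origin. Origin: centre of its underside, on the worktop.
- trivet: Round black trivet, 160 mm diameter, fixed to the worktop, slightly domed: 20 mm thick in the middle, 16 to 17 mm near its edge, so the foot ring of a centred pan comes to rest about 17 mm above the worktop. Origin: centre of its underside.
- hazelnut_1: Hazelnut: small brown nut, 15.5 mm thick, 17 mm from flat base to point, 10 g; passes the holes in any attitude. Origin: centre of its base; z to the point. Stands on its base on the pan's solid floor, stays there in a smooth carry, and moves only when shaken briskly: quick strokes of 40 to 50 mm at 0.15 m/s or faster, mostly sideways; a few fore-and-aft ones free a nut by the wall.
- hazelnut_2: Hazelnut: small brown nut, 15.5 mm thick, 17 mm from flat base to point, 10 g; passes the holes in any attitude. Origin: centre of its base; z to the point. Stands on its base on the pan's solid floor, stays there in a smooth carry, and moves only when shaken briskly: quick strokes of 40 to 50 mm at 0.15 m/s or faster, mostly sideways; a few fore-and-aft ones free a nut by the wall.
- hazelnut_3: Hazelnut: small brown nut, 15.5 mm thick, 17 mm from flat base to point, 10 g; passes the holes in any attitude. Origin: centre of its base; z to the point. Stands on its base on the pan's solid floor, stays there in a smooth carry, and moves only when shaken briskly: quick strokes of 40 to 50 mm at 0.15 m/s or faster, mostly sideways; a few fore-and-aft ones free a nut by the wall.
- hazelnut_4: Hazelnut: small brown nut, 15.5 mm thick, 17 mm from flat base to point, 10 g; passes the holes in any attitude. Origin: centre of its base; z to the point. Stands on its base on the pan's solid floor, stays there in a smooth carry, and moves only when shaken briskly: quick strokes of 40 to 50 mm at 0.15 m/s or faster, mostly sideways; a few fore-and-aft ones free a nut by the wall.
- hazelnut_5: Hazelnut: small brown nut, 15.5 mm thick, 17 mm from flat base to point, 10 g; passes the holes in any attitude. Origin: centre of its base; z to the point. Stands on its base on the pan's solid floor, stays there in a smooth carry, and moves only when shaken briskly: quick strokes of 40 to 50 mm at 0.15 m/s or faster, mostly sideways; a few fore-and-aft ones free a nut by the wall.
- chestnut_1: Chestnut: large dark brown nut, 28.5 mm wide, 26 mm from flat base to point, 15 g; cannot pass the pan's holes. Origin: centre of its flat base; z to the point. It starts standing on its base in the pan.
- chestnut_2: Chestnut: large dark brown nut, 28.5 mm wide, 26 mm from flat base to point, 15 g; cannot pass the pan's holes. Origin: centre of its flat base; z to the point. It starts standing on its base in the pan.
- chestnut_3: Chestnut: large dark brown nut, 28.5 mm wide, 26 mm from flat base to point, 15 g; cannot pass the pan's holes. Origin: centre of its flat base; z to the point. It starts standing on its base in the pan.
- egg_timer: Bystander: red and white egg timer, 66 mm diameter, 56 mm high, on the worktop. Origin: centre of its underside. Leave it where it stands.
- green_pepper: Bystander: green bell pepper standing on the worktop, 68 mm wide, 74 mm high. Origin: centre of its underside. Leave it where it stands.
- tin: Bystander: low round food tin with a green label, 75 mm diameter, 58 mm high. Origin: centre of its underside. Leave it where it stands.
- mug: Bystander: plain purple mug, 80 mm diameter, 89 mm high, handle along its -y. Origin: under the middle of mug and handle together. Leave it where it stands.

How it is judged:
By the outcome, as a careful person would: the job done as asked, in the order asked, and still so for the second after the job is handed in, with the robot touching nothing.
It also fails if it takes over 51 s, if anything falls off the work surface, if the arm or the gripper's body presses on something with over 40 N, if the wrist force passes 120 N, or if a joint passes its speed limit or range.

## Working session

There is one attempt and no reset: what is moved stays moved. The work goes in short steps, each a Python script; the robot and the scene stay as the last script left them, time stands still between calls to the robot, and variables do not carry over. Pictures are saved under pics/ and viewed, at most 10 in all, crops included, and the job is handed in when it is done.

```bash
ls; mkdir -p pics; cat > h.py <<'E'
import numpy as np, cv2
from workcell import r, effector, solve_ik, telemetry, eyes, finder
def shot(n,f):
    im=eyes.get_image(n); cv2.imwrite('pics/'+f,im[:,:,::-1]); return im
def ray(c,u,v):
    xd=np.array([(u-c['cx'])/c['fx'],(v-c['cy'])/c['fy']]); x=xd.copy()
    for _ in range(20): x=xd/(1+c['k1']*(x@x))
    P=np.array(c['pose']); d=P[:3,:3]@np.array([x[0],-x[1],-1]); return P[:3,3],d
def atz(c,u,v,z):
    o,d=ray(c,u,v); return o+d*(z-o[2])/d[2]
def proj(c,p):
    P=np.array(c['pose']); q=P[:3,:3].T@(np.asarray(p)-P[:3,3]); x=np.array([q[0],-q[1]])/-q[2]
    x=x*(1+c['k1']*(x@x)); return np.array([c['cx']+c['fx']*x[0],c['cy']+c['fy']*x[1]])
E
python3 - <<'E'
from h import *
np.set_printoptions(precision=3,suppress=True)
print(r.tips_ahead)
for n in ['side','top']:
    im=shot(n,n+'1.png'); c=eyes.camera_model(n); print(n,np.array(c['pose'])[:3],c['fx'],c['k1'])
    for l in ['pan','pan_handle','bowl','trivet','egg_timer','green_pepper','tin','mug','hazelnut_1','chestnut_1']:
        for d in finder.trace(n,l)[:5]:
            m=d['pixels']; ys,xs=np.nonzero(m)
            print(l,round(d['confidence'],2),d['box'],xs.mean().round(1),ys.mean().round(1),len(xs), atz(c,xs.mean(),ys.mean(),0.03))
print(telemetry.observe()['time'])
E
```

```text
pics
workcell.py
0.011
side [[-0.93   0.146 -0.338  0.063]
 [-0.368 -0.36   0.858  1.208]
 [ 0.004  0.922  0.388  0.652]] 438.0673911848313 0.03243571005445445
pan 0.87 [204.1, 256.5, 298.6, 315.2] 243.8 288.7 2384 [0.488 0.351 0.03 ]
pan_handle 0.79 [202.0, 259.5, 301.6, 318.8] 243.5 288.9 2340 [0.488 0.352 0.03 ]
bowl 0.65 [283.8, 176.7, 329.1, 211.6] 307.4 194.9 1400 [ 0.542 -0.348  0.03 ]
bowl 0.39 [254.3, 200.6, 274.3, 218.8] 264.0 207.3 295 [ 0.651 -0.165  0.03 ]
trivet 0.78 [245.4, 225.4, 298.5, 253.2] 270.0 239.7 1036 [0.531 0.07  0.03 ]
egg_timer 0.88 [199.5, 231.6, 223.2, 255.4] 211.4 243.3 363 [0.689 0.161 0.03 ]
egg_timer 0.33 [284.3, 175.1, 329.5, 213.7] 307.1 195.0 1389 [ 0.543 -0.346  0.03 ]
green_pepper 0.67 [254.9, 201.6, 270.9, 218.3] 263.3 207.7 324 [ 0.652 -0.161  0.03 ]
green_pepper 0.39 [245.1, 226.0, 297.1, 252.3] 270.0 239.6 1040 [0.531 0.07  0.03 ]
hazelnut_1 0.6 [246.5, 225.4, 296.6, 252.5] 269.8 239.8 1027 [0.531 0.071 0.03 ]
chestnut_1 0.64 [227.2, 284.2, 234.8, 294.7] 230.3 288.2 64 [0.521 0.362 0.03 ]
chestnut_1 0.43 [222.5, 290.7, 236.8, 308.1] 228.7 299.8 101 [0.501 0.409 0.03 ]
chestnut_1 0.15 [255.2, 200.7, 276.1, 218.1] 263.8 207.6 314 [ 0.651 -0.163  0.03 ]
top [[ 0.426  0.703 -0.569 -0.39 ]
 [-0.905  0.342 -0.254 -0.494]
 [ 0.016  0.623  0.782  1.346]] 471.38794138213916 -0.10691882043712522
1.1
```

```bash
python3 -c "
import cv2,numpy as np
a=cv2.imread('pics/side1.png');b=cv2.imread('pics/top1.png')
cv2.imwrite('pics/side_crop.png',cv2.resize(a[150:340,150:400],None,fx=3,fy=3))"
```

```text
(no output)
```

View pics/side_crop.png

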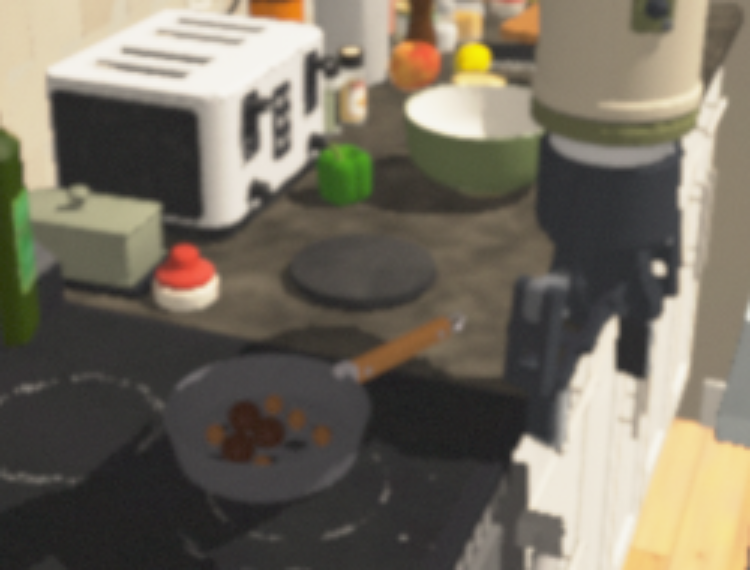

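View pics/top1.png

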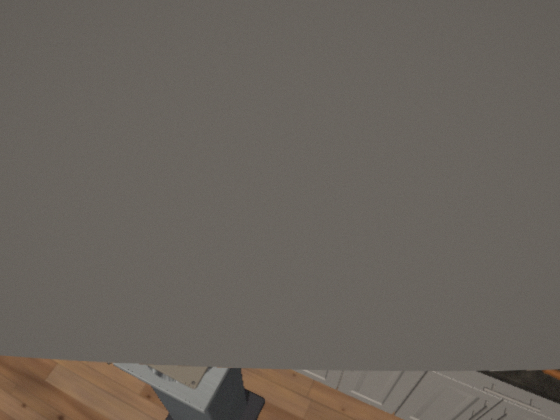

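```bash
python3 - <<'E'
from h import *
np.set_printoptions(precision=3,suppress=True)
s=telemetry.observe(); print(s['time'],s['tcp_rot'])
T=np.eye(4);T[:3,:3]=s['tcp_rot'];T[:3,3]=s['tcp_pos']
print(np.linalg.inv(T)@np.array(eyes.camera_model('wrist')['pose']), eyes.camera_model('wrist')['fx'])
R=np.array(s['tcp_rot'])
c=eyes.camera_model('side')
for u,v,z in [(240,292,.053),(302.7,257.3,.045)]: print(atz(c,u,v,z))
for p in [(.42,.2,.40),(.42,-.1,.40)]:
    for a in (0,np.pi/2,-np.pi/2,np.pi):
        Rz=np.array([[np.cos(a),-np.sin(a),0],[np.sin(a),np.cos(a),0],[0,0,1]])
        print(p,a,solve_ik(np.array(p),Rz@np.diag([1,-1,-1.])))
E
```

```text
1.1 [[-0.952  0.307 -0.   ]
 [ 0.307  0.952 -0.   ]
 [-0.    -0.    -1.   ]]
[[ 0.001  0.952  0.305  0.079]
 [ 1.    -0.001 -0.     0.   ]
 [ 0.     0.305 -0.952 -0.131]
 [ 0.     0.     0.     1.   ]] 314.27398148228133
[0.474 0.399 0.053]
[0.392 0.165 0.045]
(0.42, 0.2, 0.4) 0 [ 0.334 -0.244  1.564 -0.     1.821  1.905]
(0.42, 0.2, 0.4) 1.5707963267948966 [ 0.334 -0.244  1.564 -0.     1.821  0.334]
(0.42, 0.2, 0.4) -1.5707963267948966 None
(0.42, 0.2, 0.4) 3.141592653589793 [ 0.334 -0.244  1.564 -0.     1.821 -1.237]
(0.42, -0.1, 0.4) 0 [-0.353 -0.335  1.638 -0.     1.839  1.218]
(0.42, -0.1, 0.4) 1.5707963267948966 [-0.353 -0.335  1.638 -0.     1.839 -0.353]
(0.42, -0.1, 0.4) -1.5707963267948966 None
(0.42, -0.1, 0.4) 3.141592653589793 [-0.353 -0.335  1.638 -0.     1.839 -1.923]
```

```bash
python3 - <<'E'
from h import *
import pickle
np.set_printoptions(precision=3,suppress=True)
R=np.diag([-1,1,-1.])
out={}
for k,p in enumerate([(.38,-.12,.42),(.36,.2,.42)]):
    r.move_ptp(np.array(p),R); r.dwell(.2)
    c=eyes.camera_model('wrist'); im=shot('wrist',f'w{k}.png'); out[k]=dict(c=c,d={})
    for l in ['pan','bowl','trivet','egg_timer','green_pepper','tin','mug']:
        D=finder.trace('wrist',l); out[k]['d'][l]=D
        for d in D[:2]:
            ys,xs=np.nonzero(d['pixels'])
            print(k,l,round(d['confidence'],2),d['box'],xs.mean().round(1),ys.mean().round(1),len(xs), atz(c,xs.mean(),ys.mean(),0.03))
    print(telemetry.observe()['time'])
pickle.dump(out,open('v.pkl','wb'))
a=[cv2.imread(f'pics/w{k}.png') for k in (0,1)]
cv2.imwrite('pics/w01.png',cv2.resize(np.hstack(a),(800,300),interpolation=cv2.INTER_AREA))
E
```

```text
0 pan 0.84 [445.4, 166.8, 560.0, 266.7] 523.4 215.6 3452 [0.485 0.332 0.03 ]
0 bowl 0.93 [124.0, 173.0, 249.3, 294.4] 189.8 230.8 11262 [ 0.514 -0.279  0.03 ]
0 bowl 0.59 [536.5, 211.8, 553.2, 223.7] 542.3 216.8 201 [0.487 0.372 0.03 ]
0 trivet 0.71 [314.9, 200.1, 403.1, 281.5] 357.9 238.9 5103 [0.53  0.024 0.03 ]
0 green_pepper 0.9 [240.6, 276.0, 275.5, 315.2] 258.5 295.3 1100 [ 0.648 -0.158  0.03 ]
0 tin 0.97 [53.0, 237.3, 110.5, 287.6] 82.7 262.4 1843 [ 0.581 -0.494  0.03 ]
0 mug 0.62 [125.1, 173.3, 250.1, 293.0] 189.7 230.5 11240 [ 0.514 -0.279  0.03 ]
0 mug 0.58 [2.0, 133.8, 76.0, 193.3] 36.3 163.9 3355 [ 0.391 -0.543  0.03 ]
4.3167
1 pan 0.88 [250.5, 175.0, 431.0, 277.9] 369.1 224.2 6124 [0.482 0.36  0.03 ]
1 bowl 0.76 [0.0, 185.5, 76.2, 301.1] 32.8 243.3 7139 [ 0.522 -0.27   0.03 ]
1 bowl 0.67 [250.4, 172.8, 429.9, 280.3] 369.1 224.6 6026 [0.483 0.36  0.03 ]
1 trivet 0.73 [149.2, 211.2, 234.2, 288.5] 193.0 246.7 4519 [0.526 0.042 0.03 ]
1 egg_timer 0.6 [235.1, 302.0, 270.3, 337.6] 252.0 320.4 891 [0.687 0.145 0.03 ]
1 green_pepper 0.8 [76.8, 280.6, 120.1, 321.3] 99.5 301.8 1173 [ 0.648 -0.159  0.03 ]
6.1333
```

View pics/w01.png

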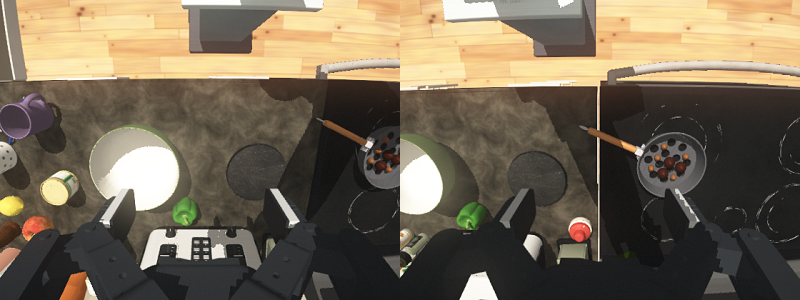

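View pics/w1.png

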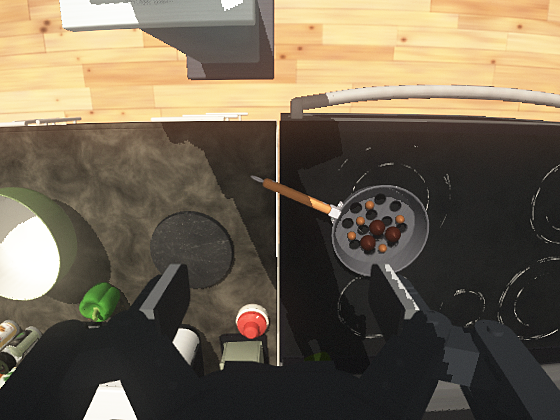

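```bash
cat > m.py <<'E'
from h import *
import pickle
np.set_printoptions(precision=4,suppress=True)
o=pickle.load(open('v.pkl','rb'))
def tri(obs):
    A=np.zeros((3,3));b=np.zeros(3);L=[]
    for c,u,v in obs:
        p,d=ray(c,u,v); d=d/np.linalg.norm(d); M=np.eye(3)-np.outer(d,d); A+=M;b+=M@p; L.append((M,p))
    x=np.linalg.solve(A,b); return x,[np.linalg.norm(M@(x-p)).round(4) for M,p in L]
def circ(c,m,z,ksz=0):
    m=m.astype(np.uint8)
    if ksz: m=cv2.morphologyEx(m,cv2.MORPH_OPEN,cv2.getStructuringElement(cv2.MORPH_ELLIPSE,(ksz,ksz)))
    ct=max(cv2.findContours(m,0,cv2.CHAIN_APPROX_NONE)[0],key=cv2.contourArea)[:,0]
    ct=ct[(ct[:,0]>2)&(ct[:,0]<557)]
    P=np.array([atz(c,u,v,z)[:2] for u,v in ct])
    from scipy.optimize import least_squares
    s=least_squares(lambda q:np.hypot(*(P-q[:2]).T)-q[2],[*P.mean(0),.08],loss='soft_l1',f_scale=.002)
    return s.x, np.std(s.fun)
if __name__=='__main__':
    c0,c1,cs=o[0]['c'],o[1]['c'],eyes.camera_model('side')
    print('pan w1',circ(c1,o[1]['d']['pan'][0]['pixels'],.0535,21))
    print('pan w0',circ(c0,o[0]['d']['pan'][0]['pixels'],.0535,21))
    for z in (.09,.102,.115): print('bowl',z,circ(c0,o[0]['d']['bowl'][0]['pixels'],z),circ(c1,o[1]['d']['bowl'][0]['pixels'],z))
    for z in (.0,.017,.03): print('trivet',z,circ(c0,o[0]['d']['trivet'][0]['pixels'],z),circ(c1,o[1]['d']['trivet'][0]['pixels'],z))
    E=[]
    for k,(x0,y0,x1,y1) in enumerate([(430,155,530,220),(245,165,340,225)]):
        im=cv2.imread(f'pics/w{k}.png'); h=cv2.cvtColor(im,cv2.COLOR_BGR2HSV)
        m=((h[...,0]<20)&(h[...,1]>100)&(h[...,2]>60)).astype(np.uint8); q=np.zeros_like(m); q[y0:y1,x0:x1]=m[y0:y1,x0:x1]
        n,lab,st,_=cv2.connectedComponentsWithStats(q); j=1+np.argmax(st[1:,4]); ys,xs=np.nonzero(lab==j)
        P=np.c_[xs,ys].astype(float); mu=P.mean(0); ax=np.linalg.svd(P-mu,full_matrices=0)[2][0]; ax*=np.sign(ax[0])
        t=(P-mu)@ax; E.append((mu+ax*np.percentile(t,1),mu+ax*np.percentile(t,99),mu)); print(k,len(xs),E[-1])
    for i in range(3): print('handle',tri([(c0,*E[0][i]),(c1,*E[1][i])]))
    for k,c in ((0,c0),(1,c1)):
        a,b=atz(c,*E[k][0],.0515)[:2],atz(c,*E[k][1],.0515)[:2]; print('axis',k,a,b,np.arctan2(*(b-a)[::-1]))
    tr=[o[k]['d']['trivet'][0]['pixels'] for k in (0,1)]
    print('trivet tri',tri([(c,*np.array(np.nonzero(t))[::-1].mean(1)) for c,t in zip((c0,c1),tr)]))
E
python3 m.py
```

```text
pan w1 (array([0.49  , 0.4077, 0.0543]), np.float64(0.018325195683199135))
pan w0 (array([0.5468, 0.3646, 0.0307]), np.float64(0.006030518658388121))
bowl 0.09 (array([ 0.4993, -0.2632,  0.1018]), np.float64(0.013178938376246547)) (array([ 0.4938, -0.2495,  0.1104]), np.float64(0.007694052021054259))
bowl 0.102 (array([ 0.4941, -0.2594,  0.0992]), np.float64(0.012831848236159547)) (array([ 0.4882, -0.2378,  0.1076]), np.float64(0.007493682050657411))
bowl 0.115 (array([ 0.4885, -0.2554,  0.0963]), np.float64(0.01245579922939837)) (array([ 0.4822, -0.2251,  0.1044]), np.float64(0.00727661250247826))
trivet 0.0 (array([0.5471, 0.0335, 0.0808]), np.float64(0.004268927906400169)) (array([0.5465, 0.0302, 0.0794]), np.float64(0.011820453733489214))
trivet 0.017 (array([0.5395, 0.0287, 0.0783]), np.float64(0.004135534980782321)) (array([0.5383, 0.0355, 0.077 ]), np.float64(0.01144663842138861))
trivet 0.03 (array([0.5337, 0.0251, 0.0764]), np.float64(0.0040335152475526855)) (array([0.5321, 0.0395, 0.0751]), np.float64(0.011160806302782897))
0 589 (array([453.2998, 170.2632]), array([511.5276, 199.9316]), array([482.2292, 185.0034]))
1 754 (array([264.3474, 181.1488]), array([328.5581, 210.4499]), array([294.7825, 195.0371]))
handle (array([0.4007, 0.1751, 0.0396]), [np.float64(0.0004), np.float64(0.0004)])
handle (array([0.4483, 0.2825, 0.0528]), [np.float64(0.0001), np.float64(0.0001)])
handle (array([0.423 , 0.2258, 0.0484]), [np.float64(0.0003), np.float64(0.0003)])
axis 0 [0.398  0.1682] [0.4486 0.2836] 1.1579096264540305
axis 1 [0.3983 0.1757] [0.4488 0.2828] 1.1306943286096052
trivet tri (array([ 0.5418,  0.0325, -0.0015]), [np.float64(0.0014), np.float64(0.0014)])
```

```bash
python3 - <<'E'
from m import *
c0,c1=o[0]['c'],o[1]['c']
ctr=atz(c1,380,231,.0535); print(ctr)
d=np.array([np.cos(1.14),np.sin(1.14)]); pan=np.array([.423,.2258])+0
# handle mid at mean of z.0515 projection
print(ctr[:2]-.114*d)
L=[]
for k,c in ((0,c0),(1,c1)):
    im=cv2.imread(f'pics/w{k}.png'); im=cv2.resize(im,None,fx=2,fy=2)
    for cx,cy,z,R,col in [(.494,-.2594,.102,.1,(0,0,255)),(.540,.032,.016,.08,(0,255,255)),(ctr[0],ctr[1],.0535,.084,(255,255,0)),(.4865,.3685,.0535,.084,(0,255,0))]:
        P=np.array([proj(c,(cx+R*np.cos(a),cy+R*np.sin(a),z)) for a in np.linspace(0,6.3,60)])*2+.5
        cv2.polylines(im,[P.astype(int)],True,col,1)
    for t in (.096,.22):
        p=ctr[:2]-t*d; q=proj(c,(*p,.0545))*2; cv2.circle(im,tuple(q.astype(int)),3,(255,0,255),-1)
    L.append(im[320:600,(200 if k==0 else 280):][:,:800])
cv2.imwrite('pics/ov.png',np.vstack(L))
E
```

```text
[0.4855 0.3732 0.0535]
[0.4379 0.2696]
```

View pics/ov.png

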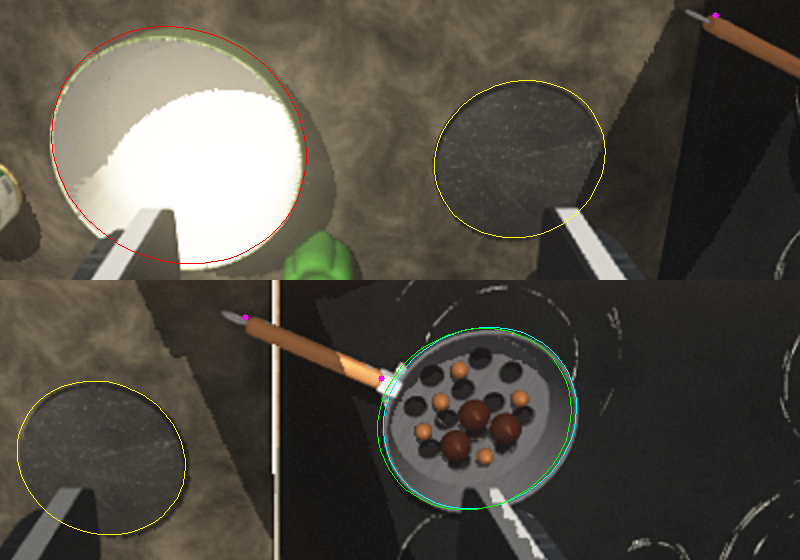

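```bash
cat >> h.py <<'E'
def Rt(phi):
    c,s=np.cos(phi),np.sin(phi); return np.array([[c,s,0],[s,-c,0],[0,0,-1.]])
E
python3 - <<'E'
from h import *
import pickle
np.set_printoptions(precision=4,suppress=True)
r.move_ptp(np.array([.438,.272,.20]),Rt(1.14)); r.dwell(.2)
c=eyes.camera_model('wrist'); im=shot('wrist','w2.png'); D=finder.trace('wrist','pan')
pickle.dump(c,open('c2.pkl','wb'))
s=telemetry.observe(); print(s['time'],s['joints'],s['tcp_pos'],[ (d['confidence'],d['box']) for d in D])
ctr=(.4855,.3732); d=np.array([np.cos(1.14),np.sin(1.14)])
im=np.ascontiguousarray(im[:,:,::-1])
P=np.array([proj(c,(ctr[0]+.084*np.cos(a),ctr[1]+.084*np.sin(a),.0535)) for a in np.linspace(0,6.3,60)])
cv2.polylines(im,[P.astype(int)],True,(255,255,0),1)
q=[proj(c,(*(np.array(ctr)-t*d),.0545)) for t in (.096,.22)]; print(q)
cv2.line(im,*[tuple(a.astype(int)) for a in q],(255,0,255),1)
cv2.imwrite('pics/w2o.png',im)
E
```

```text
8.2333 [ 0.4562 -0.0758  1.7752 -0.      1.4417  0.8868] [0.4381 0.272  0.2003] [(0.92, [182.9, 0.0, 387.9, 310.5])]
[array([280.2148, 178.7982]), array([279.8904, 297.1342])]
```

View pics/w2o.png

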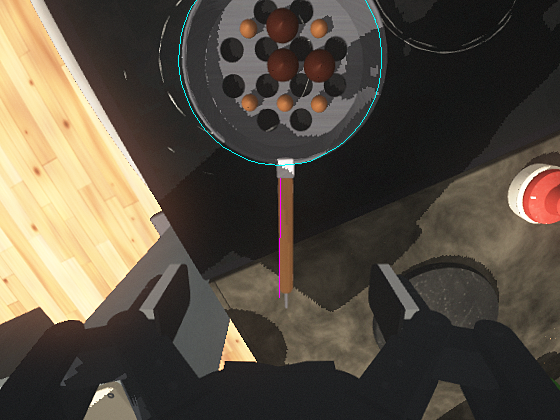

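```bash
python3 - <<'E'
from h import *
np.set_printoptions(precision=4,suppress=True)
y=1.148; g=np.array([.4431,.2672,.0365])
r.move_ptp(g+[0,0,.05],Rt(y))
print('hit',r.line_to(g,feed=.1,force_limit=15))
effector.close()
s=telemetry.observe(); print(s['time'],s['opening'],s['finger_force'],s['force'],s['ft_torque'],s['tcp_pos'])
if s['opening']>.008:
    r.line_to(g+[0,0,.03],feed=.06)
    s=telemetry.observe(); print(s['time'],s['opening'],s['finger_force'],s['force'],s['ft_torque'],s['tcp_pos'])
    a=shot('wrist','w3.png'); b=shot('side','s3.png')
    cv2.imwrite('pics/m3.png',np.hstack([cv2.resize(a,(533,400)),cv2.resize(b[230:340,190:310],(267,245)).repeat(1,0) if 0 else cv2.copyMakeBorder(cv2.resize(b[230:340,190:310],(267,245)),0,155,0,0,0)])[:,:,::-1])
E
```

```text
hit False
10.0583 0.012934815459930204 60.17348885536194 [-1.3674 -1.146   3.4097] [-0.0234  0.1492  0.086 ] [0.4431 0.2673 0.0367]
10.7083 0.012947416957312287 59.22060191631317 [ 0.6209 -0.0045 -4.463 ] [-0.2889  0.0766  0.0419] [0.4431 0.2672 0.0666]
```

View pics/m3.png

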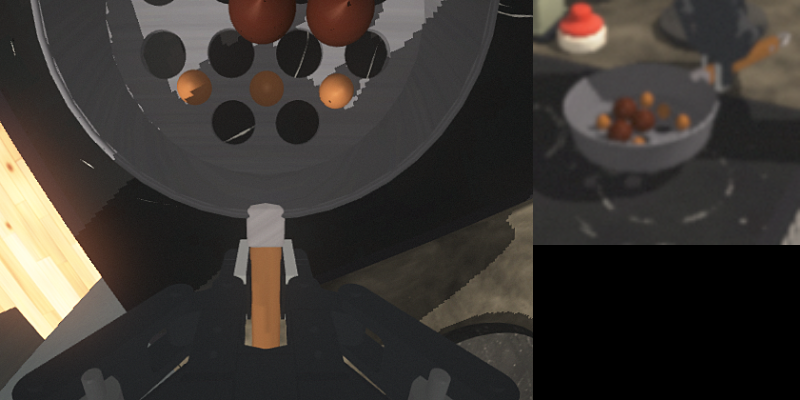

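```bash
python3 - <<'E'
from h import *
np.set_printoptions(precision=4,suppress=True)
c=eyes.camera_model('wrist'); s=telemetry.observe(); p=s['tcp_pos']; d=np.array([np.cos(1.148),np.sin(1.148)])
for t in (.025,.03,.035): print(t,proj(c,(*(p[:2]+t*d),p[2]+.017)))
B=np.array([.500,-.259]); yb=-.2
def pan(x,y,yaw,z,feed):
    q=np.array([x-.114*np.cos(yaw),y-.114*np.sin(yaw),z]); r.line_to(q,frame=Rt(yaw),feed=feed)
g=np.array([.4431,.2672,.155]); r.line_to(g,feed=.1)
pan(*B,yb,.155,.17)
pan(*B,yb,.148,.05)
s=telemetry.observe(); print(s['time'],s['tcp_pos'],s['force'],s['ft_torque'],s['opening'])
shot('wrist','w4.png')
for n in ('wrist',):
    for l in ('hazelnut_1','chestnut_1'): print(l,[(round(d['confidence'],2),np.round(d['box'])) for d in finder.trace(n,l)])
b=shot('side','s4.png'); a=cv2.imread('pics/w4.png')
cv2.imwrite('pics/m4.png',np.hstack([cv2.resize(a,(400,300)),cv2.resize(b[150:255,250:390],(400,300))[:,:,::-1]]))
E
```

```text
0.025 [280.1436 246.2276]
0.03 [280.1734 234.6423]
0.035 [280.2037 222.7494]
15.2667 [ 0.3879 -0.2359  0.1473] [ 0.4704  0.7632 -4.6417] [ 0.0607  0.3275 -0.0169] 0.013213347257550613
hazelnut_1 [(0.91, array([265.,  73., 298., 112.])), (0.72, array([340.,  77., 370., 117.])), (0.63, array([185.,  73., 224., 112.]))]
chestnut_1 [(0.72, array([242.,   1., 313.,  45.])), (0.57, array([322.,   0., 397.,  50.])), (0.2, array([184.,  72., 226., 110.]))]
```

View pics/m4.png

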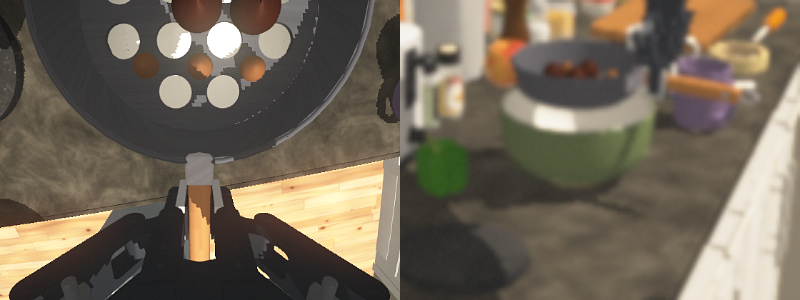

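```bash
cat > shake.py <<'E'
from h import *
import sys
np.set_printoptions(precision=4,suppress=True)
g=np.array([.3879,-.2359,.1475]); yb=-.2; X=np.array([np.cos(yb),np.sin(yb),0]); Y=np.array([-X[1],X[0],0])
def shake(pat,feed=.22):
    for dx,dy in pat: r.line_to(g+X*dx+Y*dy,feed=feed)
    r.line_to(g,feed=.1)
def report(tag):
    r.dwell(.3); s=telemetry.observe(); print(s['time'],s['tcp_pos'],s['force'],s['ft_torque'],s['opening'])
    a=shot('wrist',f'w{tag}.png')
    for l in ('hazelnut_1','chestnut_1'): print(l,[(round(d['confidence'],2),np.round(d['box'])) for d in finder.trace('wrist',l)])
    b=shot('side',f's{tag}.png')[:,:,::-1]
    cv2.imwrite(f'pics/m{tag}.png',np.hstack([cv2.resize(cv2.imread(f'pics/w{tag}.png'),(400,300)),cv2.resize(b[150:225,270:370],(400,300))]))
E
python3 - <<'E'
from shake import *
shake([(0,.022),(0,-.022)]*5+[(.02,0),(-.02,0)]*2+[(0,.022),(0,-.022)]*3)
report(5)
E
```

```text
22.85 [ 0.3879 -0.2361  0.1475] [ 0.2361 -0.1878 -4.3835] [0.0188 0.2408 0.0058] 0.01292927018429796
hazelnut_1 [(0.84, array([298.,  38., 315.,  56.])), (0.73, array([315.,  45., 337.,  71.]))]
chestnut_1 [(0.97, array([129.,  15., 202.,  88.])), (0.68, array([141.,   0., 182.,   6.])), (0.26, array([ 34.,   0., 526., 369.]))]
```

View pics/m5.png

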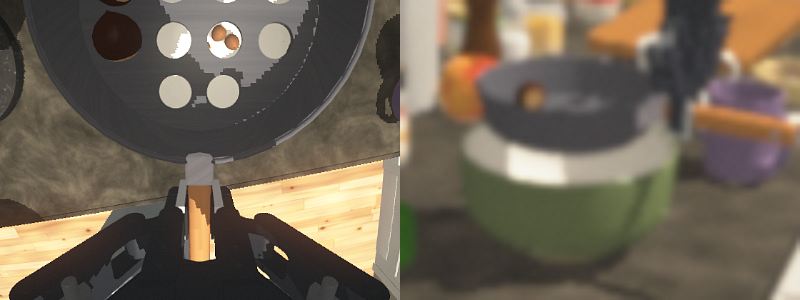

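```bash
cat >> shake.py <<'E'
def weigh():
    F=[]
    for _ in range(8): s=telemetry.observe(); F.append([s['force'][2],*s['ft_torque'][:2]]); r.dwell(.03)
    print('weigh',np.mean(F,0),np.std(F,0))
E
python3 - <<'E'
from shake import *
weigh()
shake([(0,.023),(0,-.023)]*3+[(.022,0),(-.022,0)]*2+[(0,.023),(0,-.023)]*4,.24)
r.dwell(.2); weigh(); report(6)
for l in ('hazelnut_1','chestnut_1'): print(l,[(round(d['confidence'],2),np.round(d['box'])) for d in finder.trace('side',l)])
E
```

```text
weigh [-3.3945  0.0346  0.2683] [0.4353 0.0196 0.0277]
weigh [-3.5953  0.0374  0.2305] [0.4173 0.0215 0.0299]
30.3833 [ 0.3879 -0.2359  0.1475] [ 0.5279 -0.2798 -3.9294] [-0.0044  0.2744  0.012 ] 0.013176737645560425
hazelnut_1 [(0.67, array([312.,  48., 339.,  72.])), (0.21, array([219.,   2., 408., 148.]))]
chestnut_1 [(0.72, array([141.,   1., 184.,   9.])), (0.61, array([126.,  22., 201.,  94.])), (0.56, array([285.,  98., 345., 164.]))]
hazelnut_1 [(0.46, array([290., 163., 372., 191.]))]
chestnut_1 []
```

View pics/m6.png

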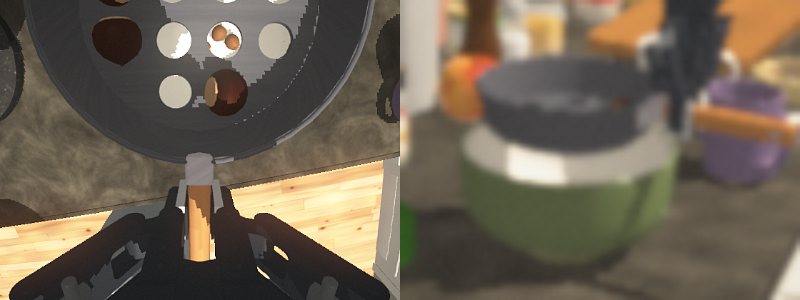

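I've used all ten picture views. The last one shows three chestnuts: two at about (117,37) and (225,90), and a third at the top edge near (160,0). Two hazelnuts lie in the bowl, seen through the hole at (225,37). From here I'll count nuts on the bowl floor numerically, using small slow shifts of the pan.

```bash
cat >> shake.py <<'E'
def scan(tag):
    B=np.array([.5,-.259]); n=np.arange(-60,61,3)/1000
    W=np.zeros((len(n),len(n)));Br=W.copy()
    for dx,dy in [(0,0),(.0,.016),(.018,.012),(.018,-.012),(0,-.016),(-.01,0)]:
        r.line_to(g+X*dx+Y*dy,feed=.07)
        c=eyes.camera_model('wrist'); im=shot('wrist',f'{tag}_{dx}_{dy}.png')
        h=cv2.cvtColor(im,cv2.COLOR_RGB2HSV)
        for i,a in enumerate(n):
            for j,b in enumerate(n):
                u,v=proj(c,(B[0]-a,B[1]-b,.02)).round().astype(int)
                if 0<=u<560 and 0<=v<420:
                    H,S,V=h[v,u]; W[i,j]+= S<60 and V>150; Br[i,j]+= H<20 and S>90 and V>70
    r.line_to(g,feed=.07)
    for i in range(len(n)): print(''.join('#' if Br[i,j]>=2 and W[i,j]<=1 else '.' if W[i,j] else 'o' if Br[i,j] else ' ' for j in range(len(n))))
    print(telemetry.observe()['time'])
E
python3 -c "
from shake import *
scan('sc')"
```

```text
..                      
                   ...                   
#o                         .             
 oooo                        ...         
      ..                           ...   
         . ..                            
      .....   ....                       
     ........      ...                   
oo  ................     ....            
   ..................    ..   ...        
   ................... ...oooo.    ...   
   .......................ooooo .....    
   .......................o..###...... . 
 .........................ooo##........ .
 ...........................o#...........
.........................................
.........................................
..........................####...........
.........................#####...........
.........................#####...........
 ...................  ...#####.#.........
 ..................###o...#######o.......
   ................###.#.....#####.......
     ..............##o##.....#####.......
  .................#..#.......####.......
 ................. ..o.........##........
.................  . ....................
.................. ..  ..................
..................#oo ...................
.................##oo .o..#.#....  oo ...
.................##.ooooo####...o oo    .
.................##oo ooo#### #oooooo    
.................o.o ooo#####o#ooooooo   
...................ooo#o#####o#oooooooo  
...................o########o ooooooooo  
..................#o#o#######oooooooooo  
................##.##############ooooo   
.................#.#############ooooo    
...................##########ooo####     
...................################ooo   
..................#####o#########oooooo  
33.6417
```

```bash
python3 - <<'E'
from shake import *
for dx,dy in [(0,0),(.0,.016),(.018,.012),(.018,-.012),(0,-.016),(-.01,0)]:
    c=dict(eyes.camera_model('wrist')); P=np.array(c['pose']); P[:3,3]+=X*dx+Y*dy; c['pose']=P
    im=cv2.imread(f'pics/sc_{dx}_{dy}.png'); h=cv2.cvtColor(im,cv2.COLOR_BGR2HSV)
    m=((h[...,0]<20)&(h[...,1]>90)&(h[...,2]>50)).astype(np.uint8); m[200:]=0
    n,lab,st,ce=cv2.connectedComponentsWithStats(m); print(dx,dy)
    for i in range(1,n):
        if st[i,4]>40 and 90<ce[i][0]<470: print('  px',ce[i].round(),'area',st[i,4],'box',st[i,2:4],'hsv',np.median(h[lab==i],0),'floor',((atz(c,*ce[i],.02)[:2]-[.5,-.259])*1000).round(), 'inpan',((atz(c,*ce[i],.135)-g-X*dx-Y*dy)[:2]@np.array([X[:2],Y[:2]]).T*1000-[116,0]).round())
E
```

```text
0 0
  px [170.   1.] area 68 box [21  5] hsv [ 15. 120. 106.] floor [55. 71.] inpan [ 5. 45.]
  px [159.  25.] area 130 box [43  8] hsv [ 15. 122. 116.] floor [41. 84.] inpan [-4. 50.]
  px [315.  52.] area 732 box [38 36] hsv [ 13. 135. 179.] floor [ -2. -28.] inpan [-16. -15.]
  px [314. 124.] area 1952 box [58 50] hsv [  9. 120.  82.] floor [-55. -17.] inpan [-45. -16.]
0.0 0.016
  px [170.   1.] area 68 box [21  5] hsv [ 14.  120.5 106. ] floor [58. 87.] inpan [ 5. 45.]
  px [159.  25.] area 130 box [43  8] hsv [ 14. 123. 115.] floor [45. 99.] inpan [-4. 50.]
  px [327.  48.] area 312 box [19 23] hsv [ 13. 133. 182.] floor [  3. -21.] inpan [-14. -20.]
  px [305.  66.] area 332 box [22 21] hsv [ 13. 131. 177.] floor [-7. -3.] inpan [-21. -11.]
  px [314. 124.] area 1975 box [60 50] hsv [  9. 120.  82.] floor [-51.  -2.] inpan [-46. -16.]
0.018 0.012
  px [170.   1.] area 68 box [21  5] hsv [ 14.5 121.  105. ] floor [75. 79.] inpan [ 5. 45.]
  px [160.  25.] area 131 box [43  8] hsv [ 14. 123. 116.] floor [61. 92.] inpan [-4. 50.]
  px [320.  42.] area 352 box [23 21] hsv [ 13. 13
[... 1164 characters left out ...]
] floor [-5.  0.] inpan [-21.   8.]
  px [313. 122.] area 2089 box [59 54] hsv [  9. 121.  77.] floor [-56. -33.] inpan [-45. -15.]
-0.01 0
  px [170.   1.] area 68 box [21  5] hsv [ 15. 120. 105.] floor [45. 73.] inpan [ 5. 45.]
  px [313.   1.] area 41 box [14  4] hsv [ 13. 120.  96.] floor [ 24. -30.] inpan [  4. -14.]
  px [159.  25.] area 132 box [43  8] hsv [ 15. 122. 115.] floor [32. 86.] inpan [-4. 50.]
  px [319.  42.] area 539 box [38 26] hsv [ 13. 137. 186.] floor [ -5. -29.] inpan [-12. -17.]
  px [292.  52.] area 48 box [ 6 14] hsv [ 13.  137.  190.5] floor [-8. -8.] inpan [-16.  -6.]
  px [314. 124.] area 1914 box [58 50] hsv [  9. 120.  81.] floor [-64. -15.] inpan [-45. -16.]
```

Five separate hazelnuts lie on the bowl floor, at about (3,-21), (-6,-34), (-6,-2), (24,-27) and (-30,7) mm from its centre. The three chestnuts are still in the pan, so I'm placing it.

```bash
python3 - <<'E'
from h import *
np.set_printoptions(precision=4,suppress=True)
s=telemetry.observe(); p=np.array(s['tcp_pos']); p[2]=.16; r.line_to(p,feed=.06)
yt=.2; T=np.array([.540,.032]); q=np.array([*(T-.116*np.array([np.cos(yt),np.sin(yt)])),.16])
r.line_to(q,frame=Rt(yt),feed=.15)
r.line_to(q*[1,1,0]+[0,0,.058],feed=.1)
r.dwell(.15)
print('touch',r.line_to(q*[1,1,0]+[0,0,.041],feed=.03,force_limit=3.5))
s=telemetry.observe(); print(s['time'],s['tcp_pos'],s['force'],s['ft_torque'])
E
```

```text
touch True
37.5583 [0.4263 0.009  0.0459] [-1.4878  0.8446  5.3257] [0.1585 0.019  0.0309]
```

```bash
python3 - <<'E'
from h import *
np.set_printoptions(precision=4,suppress=True)
effector.let_go(); p=np.array(telemetry.observe()['tcp_pos'])
r.line_to(p+[0,0,.06],feed=.15)
r.line_to(p+[-.05,0,.20],feed=.2)
r.dwell(.2); c=eyes.camera_model('wrist'); im=shot('wrist','w9.png'); print(telemetry.observe()['time'],telemetry.observe()['tcp_pos'])
for l in ('pan','trivet','chestnut_1','hazelnut_1'):
    for d in finder.trace('wrist',l)[:4]:
        b=np.array(d['box']); print(l,round(d['confidence'],2),b, atz(c,(b[0]+b[2])/2,(b[1]+b[3])/2,.064 if l=='pan' else .03))
    if l=='pan':
        m=finder.trace('wrist',l)[0]['pixels']; rows=[(v,*np.nonzero(m[v])[0][[0,-1]]) for v in range(0,200,12) if m[v].any()]
        P=np.array([atz(c,u,v,.064)[:2] for v,a,b in rows if b-a>80 for u in (a,b)])
        from scipy.optimize import least_squares
        s=least_squares(lambda q:np.hypot(*(P-q[:2]).T)-q[2],[.54,.03,.08],loss='soft_l1',f_scale=.002); print('rim',s.x,np.std(s.fun),len(P))
print(telemetry.observe()['time'])
E
```

```text
39.9417 [0.3748 0.0091 0.2442]
pan 0.82 [197.    0.  386.7 251.4] [0.4349 0.0091 0.064 ]
rim [0.5389 0.0324 0.0848] 0.0003482234801952921 16
trivet 0.16 [197.9   0.  384.9 247.3] [0.4351 0.0083 0.03  ]
chestnut_1 0.89 [292.3  47.  318.2  79.8] [0.4969 0.0071 0.03  ]
chestnut_1 0.6 [226.9   1.  254.    9. ] [0.5374 0.0812 0.03  ]
chestnut_1 0.19 [194.8   0.1 386.9 246.3] [0.4355 0.0089 0.03  ]
hazelnut_1 0.66 [549.8  96.6 560.  110.2] [ 0.5212 -0.2744  0.03  ]
hazelnut_1 0.62 [538.9 112.9 556.  127. ] [ 0.5021 -0.2728  0.03  ]
hazelnut_1 0.61 [510.5 135.8 525.2 154.4] [ 0.4674 -0.2484  0.03  ]
hazelnut_1 0.49 [541.8 123.8 560.  140.3] [ 0.4907 -0.283   0.03  ]
40.1917
```

```bash
python3 - <<'E'
from h import *
print([(round(d['confidence'],2),np.round(d['box'])) for d in finder.trace('wrist','hazelnut_1')])
print(r.close_job())
E
```

```text
[(0.66, array([550.,  97., 560., 110.])), (0.62, array([539., 113., 556., 127.])), (0.61, array([510., 136., 525., 154.])), (0.49, array([542., 124., 560., 140.])), (0.44, array([519., 119., 536., 130.]))]
the job is handed in; nothing more can be done
None
```

The job is handed in at about 40 s of the 51 s allowed: all five hazelnuts are in the bowl, and the pan sits within about 2 mm of the trivet's measured centre; the last clear count of all three chestnuts in it was just before the move to the trivet, and the final picture shows two because it covers only part of the pan.

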